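# Rotate the yeast cartons in a gravity lane

### The arm

A 7-joint arm with a two-finger parallel gripper is mounted at the origin on the work surface. World frame = base frame: x ahead of the robot, y to its left, z up, the work surface at z = 0. Lengths are in m, angles in degrees, forces in N, time in s.
With the tool pointing down it reaches from about 0.425 to 0.875 m from the base axis. Payload 8.4 kg.
Tool frame: the origin (TCP) lies between the finger pads; the fingertips stand 25 mm ahead of it and the grasp point (between the pads) lies 6 mm ahead of it (bot.tip_extent is the z of the fingertips in the tool frame, in m); z points along the fingers, y is the line along which they close (so a half turn about z gives the same grasp; the last joint's range is limited). The gripper opens to 85 mm and grips with 20 to 120 N. Pads are 22 mm wide; open, the fingers measure 114 mm over their backs; the gripper's body (76 mm by 85 mm) begins 54 mm behind the grasp point. The pads swing forward as they close: fully open they stand 13 mm farther back than shut.
Start: joints at [-72.376, 19.091, 2.286, 83.961, -0.768, 76.965, -3.352], TCP at [0.257, 0.597, 0.256] pointing down, gripper open.
Joint ranges: [-147.57, 147.57], [-21.85, 119.76], [-74.77, 79.35], [14.55, 137.4], [-85.83, 265.84], [4.83, 119.75], [-152.11, 152.11]. Speed limits (degrees/s): [127.2, 127.2, 159.86, 159.86, 180, 180, 180].

### API

Orientations are given as [roll, pitch, yaw] about the fixed x, y, z axes, in that order (R = Rz(yaw) Ry(pitch) Rx(roll)).
In Python, from rig import bot gives the robot as it stands. The module is installed in compiled form; this text tells all that it offers.
- The arm moves only by the tool step_arm, never from a script. Its arguments are lists of equal length, an entry for each row: "rot": the turn, a rotation vector about the world's x, y, z in rad, a list of three; "slide": the shift along the world's x, y, z in mm, a list of three; "gripper": the opening in per cent of the stroke, from 0 (shut) to 100 (fully open). In form: {"rot": [[rx, ry, rz], ...], "slide": [[tx, ty, tz], ...], "gripper": [gripper, ...]}. A call has 1 to 8 rows; each row is the pose to reach, as a shift and turn from the pose commanded when the call began; what a row does not reach only later rows make up. A row lasts 1/12 s, in which the tool goes at most 41.7 mm and 7.16 degrees, less where a joint would pass 70% of its speed; a pose out of reach is approached as far as the arm can. A call with a gripper value outside its range is refused whole. The fingers move at their own pace and stop on an object; "grip_force" is the grip in N (left out, the last holds). Time passes only in rows, so rows that repeat a pose let the fingers close. It gives the time, the measured TCP pose, the force, the opening and the grip force at its end, in the units of the state.
- bot.state(): the state, without advancing time (a new reading comes with each control period).
- bot.snapshot(name): name is "scene" or "top" or "wrist"; returns a dict with "pixels" (400x640x3 uint8, red, green, blue), "depth" (400x640 float32, m along the optical axis (not along the pixel's ray), 0 where there is no reading), "camera_matrix" (3x3 intrinsics, pixels), "origin" and "attitude" of the camera in the world; the wrist camera has in their place "hand_eye" (4x4, takes a point from camera to tool coordinates, whose origin is the TCP and whose axes are the flange's). Camera axes: x right, y down, z forward; pixel columns grow to the right and rows downward; lengths in m; the calibration is good to about 2 mm. A picture is of the moment at which its call begins: read the wrist's pose just before it.
- bot.close_job(): hands the job in; it is judged then, once.
Trained networks look in a picture, given as the dict that the camera call returned (one of the last four; its "shot" number tells which), for a name from the list of things; names that differ only in an ending like _2 or _b are one class to them, and where a whole thing is asked for, a point or a joint stands for the part that bears it (a point fixed in the world has none). Each returns a list of dicts, best first, with "score" (0 to 1); they miss things now and then, are a little off and sometimes report something else, mostly with a low value. They report only what shows in the picture. A call takes as long as a camera call. They do not tell look-alikes from the thing itself.
- bot.recognise(picture, name): "rect" ([left, top, right, bottom] as shares, 0 to 1, of the picture: columns of its width, rows of its height, round what is visible of it).
- bot.place_of(picture, name): "position" ([row, column] as shares, 0 to 1, of the picture: columns of its width, rows of its height: a listed point, or the origin of a listed thing).
The state is a dict: "time": time; "q": joint angles; "qvel": joint speeds; "tau": joint torques, N m; "tool_pos": TCP position; "tool_rot": TCP orientation; "ft_force": force on the tool from outside, world axes, zero at the start; "torque": the same for the moment, N m; "opening": finger opening in m; "finger_force": force on a finger pad.
Only numpy, scipy, OpenCV 4.12 (cv2) and the standard library are available. Lean on these libraries where they do the work, as an engineer would, in place of code of your own. Each camera call takes 0.05 s, during which the arm holds its last target. There are 200 camera calls.

### The job

Take the oldest carton, the one at the front (low end) of the sloped lane, and set it down upright in the flat aluminium tray beside the jar, so that the others slide down to the front. Then, from the grey delivery tray, pick the one carton of the same size as those in the lane and set it down in the lane behind the last one, standing square on the sloped floor like the rest. Set both cartons down while still holding them, do not drop them; do not lift the other lane cartons, and leave the other two delivered cartons, the jar, bottle, canister and bowl where they stand.

Things in the scene. Friction and masses are not known exactly. Their poses are not given: they have to be found in the camera images.
- rack: fixed metal gravity-feed rack, one straight lane rising at 25 degrees along its +x (roughly to the robot's left); origin on the table under the inner face of the front stop, x level along the lane, z up. One round post 10 mm thick at x 180, y -105 mm carries a level 10 mm bar that juts over the lane to y +45, axis at x 180, z 343 mm (in lane_front's frame x 285, z 185). The lane floor is slippery: cartons slide down by themselves
- lane_front (a point): low end of the lane: point on its floor at the inner face of the front stop, mid-width, 55 mm above the table. x: up the slope, y: across, z: square to the lane floor. Lane: 266 mm long to the rear stop, 66 wide between the side rails. Heights above the floor (and thickness): rails 22 (4), front stop 39 (6), rear stop 15 (4) mm
- lane_1: plain brown cardboard carton with a paper tape seam on top (across its width, along y) and blank paper labels, 78 long (x) x 56 wide (y) x 84 high (z) mm, about 0.3 kg; the oldest: at the start the front one in the lane, its centre 39 mm up the lane from lane_front; origin: centre of its underside, x along its length, y across its width, z up through it
- lane_2: plain brown cardboard carton with a paper tape seam on top (across its width, along y) and blank paper labels, 78 long (x) x 56 wide (y) x 84 high (z) mm, about 0.3 kg; at the start second in the lane, touching the first and third; origin: centre of its underside, x along its length, y across its width, z up through it
- lane_3: plain brown cardboard carton with a paper tape seam on top (across its width, along y) and blank paper labels, 78 long (x) x 56 wide (y) x 84 high (z) mm, about 0.3 kg; at the start third and last in the lane; origin: centre of its underside, x along its length, y across its width, z up through it
- new_a: plain brown cardboard carton with a paper tape seam on top (across its width, along y) and blank paper labels, 78 long (x) x 56 wide (y) x 84 high (z) mm, about 0.3 kg, the same size as those in the lane; stands in the delivery tray in any order with the other two; origin: centre of its underside, x along its length, y across its width, z up through it
- new_b: plain brown cardboard carton with a paper tape seam on top (across its width, along y) and blank paper labels, 78 x 56 x 116 mm, taller than those in the lane, about 0.4 kg; stands in the delivery tray; origin: centre of its underside, x along its length, y across its width, z up through it
- new_c: plain brown cardboard carton with a paper tape seam on top (across its width, along y) and blank paper labels, 58 x 44 x 66 mm, smaller than those in the lane, about 0.16 kg; stands in the delivery tray; origin: centre of its underside, x along its length, y across its width, z up through it
- tray: fixed flat aluminium tray, 320 (x) x 180 (y) mm outside, walls 4 mm thick and 24 mm high, floor 4 mm thick; origin: centre of its underside on the table. It holds the jar; it may stand left or right of the rack
- delivery: fixed flat grey plastic tray, 330 (x) x 180 (y) mm outside, walls 4 mm thick and 24 mm high, floor 4 mm thick; origin: centre of its underside on the table. It holds the three delivered cartons in a row along its x, and stands on the other side of the rack from the aluminium tray
- jar: glass jar, 68 mm across, 95 mm high, standing in the aluminium tray, anywhere along its length; origin: centre of its underside
- oil: green glass bottle, 68 mm across, 240 mm high, standing on the table beyond the trays, on the left or right; origin: centre of its underside
- canister: steel canister, 90 mm across, 160 mm high, standing on the table beyond the trays, on the side without the bottle; origin: centre of its underside
- bowl: white ceramic bowl, 90 mm across, 60 mm high, standing on the table beyond the low end of the rack; origin: centre of its underside
Things that resemble listed ones, but are neither listed nor needed, are in the scene too. Of the things that look like the oil, the largest one is meant.

How it is judged:
By the outcome, as a careful person would: the job done as asked, in the order asked, and still so for the second after the job is handed in, with the robot touching nothing.
It also fails if it takes over 72 s, if anything falls off the work surface, if the arm or the gripper's body presses on something with over 40 N, if the wrist force passes 120 N, or if a joint passes its speed limit or range.

## Working session

There is one attempt and no reset: what is moved stays moved. The work goes in short steps, Python scripts to look and compute and a tool call to move; the robot and the scene stay as the last step left them, time stands still between calls to the robot, and variables do not carry over. Pictures are saved under pics/ and viewed, at most 10 in all, crops included, and the job is handed in when it is done.

Besides the shell and the picture viewer there is one more tool, called after "Request:" as name(argument=value, ...) on one line, values as JSON. step_arm: Moves the arm, as the interface text tells. Its arguments: {"type":"object","properties":{"rot":{"type":"array"},"slide":{"type":"array"},"gripper":{"type":"array"},"grip_force":{"type":"number"}},"required":["rot","slide","gripper"]}

```bash
mkdir -p pics; cat > h.py <<'E'
import numpy as np, cv2
from scipy.spatial.transform import Rotation as R
from rig import bot
def camT(p):
    if "hand_eye" in p:
        s=p["_s"]; T=np.eye(4); T[:3,:3]=R.from_euler('xyz',s["tool_rot"],degrees=True).as_matrix(); T[:3,3]=s["tool_pos"]
        return T@np.array(p["hand_eye"])
    T=np.eye(4); a=np.array(p["attitude"])
    T[:3,:3]=a if a.shape==(3,3) else R.from_euler('xyz',a,degrees=True).as_matrix(); T[:3,3]=p["origin"]; return T
def snap(n):
    s=bot.state(); p=bot.snapshot(n); p["_s"]=s; return p
def cloud(p):
    d=p["depth"]; K=np.array(p["camera_matrix"]); v,u=np.mgrid[:400,:640]
    P=np.stack([(u-K[0,2])/K[0,0]*d,(v-K[1,2])/K[1,1]*d,d],-1); T=camT(p)
    W=P@T[:3,:3].T+T[:3,3]; W[d<=0]=np.nan; return W
def save(p,name,crop=None,f=1):
    im=p["pixels"][...,::-1]
    if crop: l,t,r,b=crop; im=im[t:b,l:r]
    cv2.imwrite(f"pics/{name}.png",cv2.resize(im,None,fx=f,fy=f))
E
python3 - <<'E'
from h import *
s=bot.state();print(s, bot.tip_extent)
ims=[]
for n in("scene","top"):
    p=snap(n); print(n,p.get("origin"),p.get("attitude"),p["camera_matrix"])
    W=cloud(p); np.save(n+".npy",W); save(p,n)
    for c in("lane_front","lane_1","new_a","tray","delivery","jar","oil","canister","bowl","rack"):
        for r in bot.recognise(p,c)[:6]:
            l,t,rr,b=np.array(r["rect"])*[640,400,640,400]; 
            w=W[int((t+b)/2),int((l+rr)/2)]
            print(n,c,round(r["score"],2),np.round([l,t,rr,b]),w.round(3))
        for r in bot.place_of(p,c)[:4]:
            v,u=np.array(r["position"])*[400,640]; print("   place",c,round(r["score"],2),round(u),round(v),W[min(399,int(v)),min(639,int(u))].round(3))
    ims.append(p["pixels"][...,::-1])
E
```

```text
{'time': 0.0, 'q': array([-72.37680691,  19.13134906,   2.28287185,  84.01137337,
        -0.76997975,  76.96628366,  -3.35263286]), 'qvel': array([ 0.02795956, -0.0637383 ,  0.03372133, -0.00183522, -0.0263073 ,
        0.01652676,  0.02174848]), 'tau': array([ 7.40617324e-04, -6.58564782e+01,  1.36551149e+00, -4.05556154e+01,
        1.67710322e-02,  1.29186755e-02, -5.14055751e-05]), 'tool_pos': array([0.25700471, 0.59657134, 0.25542274]), 'tool_rot': array([-1.79906266e+02,  3.63115160e-03,  1.56692381e+02]), 'ft_force': array([ 0.08710141, -0.30623583, -0.13016947]), 'torque': array([ 0.00424805, -0.00450021, -0.0107245 ]), 'finger_force': 0.0, 'opening': 0.0851931195085378} 0.025
scene [1.033223   0.69968708 0.83412067] [-130.72672162    0.84131218  145.80620578] [[375.67449812   0.         320.85451312]
 [  0.         375.67449812 196.81804752]
 [  0.           0.           1.        ]]
scene lane_front 0.85 [285.  80. 361. 201.] [ 0.466 -0.145  0.196]
scene lane_front 0.57 [305. 240. 331. 326.] [0.764 0.275 0.151]
   place lane_front 0.8 297 189 [ 0.556 -0.176  0.016]
   plac
[... 3653 characters left out ...]
.723 0.135 0.118]
top oil 0.93 [215.  91. 255. 139.] [0.732 0.237 0.168]
top oil 0.78 [183. 120. 213. 148.] [0.699 0.344 0.115]
   place oil 0.97 283 134 [0.711 0.13  0.087]
   place oil 0.92 246 129 [0.72  0.228 0.092]
   place oil 0.92 207 142 [0.696 0.339 0.051]
top canister 0.91 [410.  96. 457. 148.] [ 0.72  -0.24   0.162]
   place canister 0.7 425 131 [ 0.71  -0.233  0.115]
top bowl 0.9 [368. 110. 400. 140.] [ 0.763 -0.146  0.011]
top bowl 0.5 [172. 244. 212. 281.] [0.379 0.338 0.121]
   place bowl 0.64 379 134 [ 0.739 -0.133  0.004]
   place bowl 0.47 200 260 [0.386 0.329 0.098]
top rack 0.72 [353. 181. 457. 288.] [ 0.447 -0.155  0.204]
   place rack 0.85 382 191 [ 0.554 -0.12   0.124]
```

```bash
python3 -c "
import cv2
a=cv2.imread('pics/scene.png');cv2.imwrite('pics/s2.png',cv2.resize(a[60:360,190:510],None,fx=2.5,fy=2)[:, :800])
a=cv2.imread('pics/top.png');cv2.imwrite('pics/t2.png',cv2.resize(a[80:320,160:510],None,fx=2.28,fy=2.28))"
```

```text
(no output)
```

View pics/s2.png

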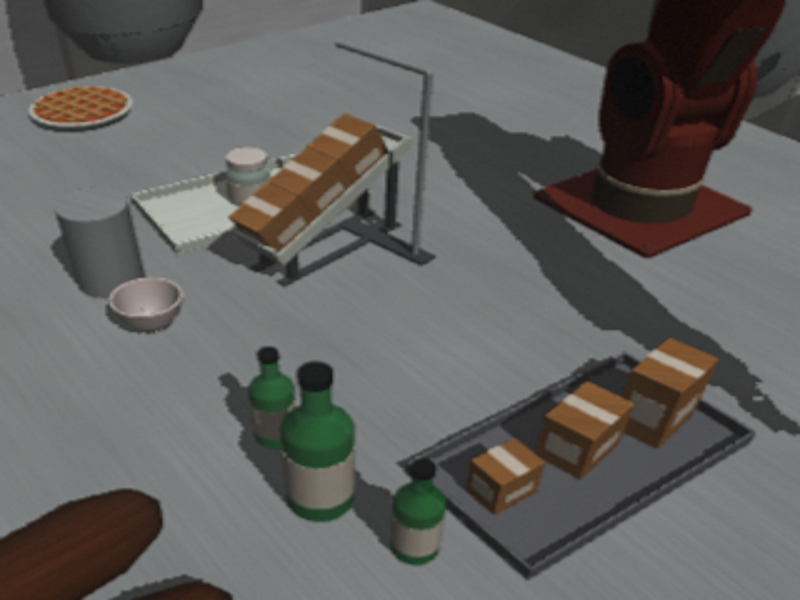

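View pics/t2.png

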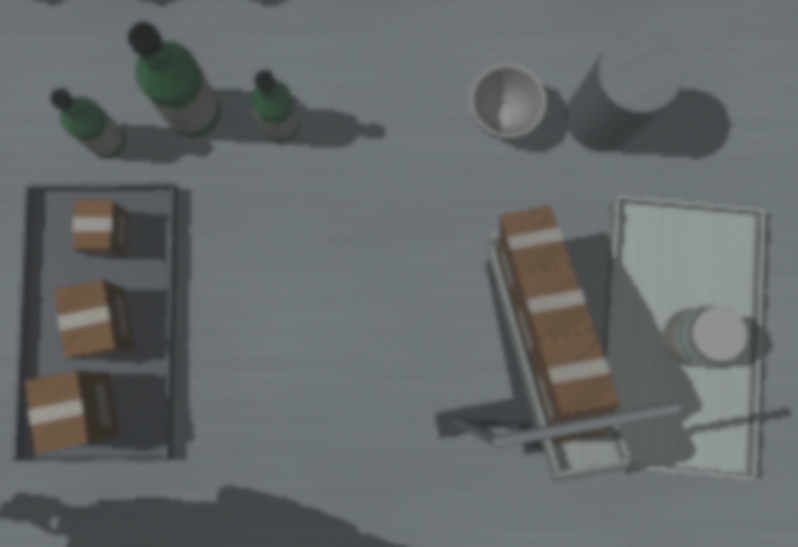

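The scene view shows three lane cartons, with the low end at crop (265,225) and the overhead bar at (385,60). The delivery row runs small, medium, tall at crop (505,475), (587,428) and (672,390). The jar is mid-tray at (248,175).

Same-size candidates in the top image pixels: (205,181), (201,221) and (192,260), with tops at 0.070, 0.087 and 0.120 m. Only the middle one matches 84 mm plus the 4 mm floor. The enlarged crop above confirms it, being middle in size. The oil bottle is the largest of the three and isn't needed.

```bash
cat > m.py <<'E'
from h import *
def rect(P):
    r=cv2.minAreaRect((P[:,:2]*1000).astype(np.float32)); return r
def brown(p):
    h=cv2.cvtColor(p["pixels"],cv2.COLOR_RGB2HSV); return h
E
python3 - <<'E'
from m import *
for n in("top","scene"):
    W=np.load(n+".npy").reshape(-1,3); W=W[~np.isnan(W[:,0])]
    box=lambda a,b,c,d,e,f:W[(W[:,0]>a)&(W[:,0]<b)&(W[:,1]>c)&(W[:,1]<d)&(W[:,2]>e)&(W[:,2]<f)]
    print(n,"new_a",rect(box(.43,.55,.25,.45,.08,.094)),"b",rect(box(.33,.5,.25,.45,.11,.13)),"c",rect(box(.5,.65,.25,.45,.06,.076)))
    P=box(.36,.62,-.21,-.09,.12,.27)
    # RANSAC plane tilt near 25deg
    rng=np.random.default_rng(0);best=None
    for _ in range(1500):
        a,b,c=P[rng.choice(len(P),3)]; m=np.cross(b-a,c-a); 
        if np.linalg.norm(m)<1e-5: continue
        m/=np.linalg.norm(m); m*=np.sign(m[2])
        if abs(m[2]-np.cos(np.radians(25)))>.03: continue
        i=abs((P-a)@m)<.003
        if best is None or i.sum()>best.sum(): best=i
    Q=P[best]; c=Q.mean(0); m=np.linalg.svd(Q-c)[2][2]; m*=np.sign(m[2])
    print("normal",m,"tilt",np.degrees(np.arccos(m[2])),"az",np.degrees(np.arctan2(m[1],m[0])),len(Q),c)
    az=np.arctan2(m[1],m[0])
    print("toprect xy",rect(Q))
    # tray / jar
    print("jar top", rect(box(.4,.56,-.42,-.26,.088,.11)))
    T=box(.25,.7,-.5,-.2,.015,.032); print("traywalls",rect(T),cv2.boxPoints(rect(T)))
    F=box(.25,.7,-.5,-.2,-.004,.012); 
    print("canister",rect(box(.62,.85,-.32,-.15,.15,.17)))
E
```

```text
top new_a ((484.5407409667969, 344.2659606933594), (78.04693603515625, 58.090484619140625), 12.682079315185547) b ((383.3227233886719, 356.9188232421875), (77.73190307617188, 58.092166900634766), 11.848169326782227) c ((561.0313720703125, 344.7645568847656), (120.58444213867188, 45.71721649169922), 2.3154988288879395)
normal [0.41552882 0.08138654 0.90593158] tilt 25.050954744848887 az 11.081812624948444 2183 [ 0.48928486 -0.1607684   0.18474209]
toprect xy ((497.0145263671875, -159.6526336669922), (212.80886840820312, 56.87217330932617), 10.464951515197754)
jar top ((470.6342468261719, -355.51318359375), (57.36063003540039, 59.806880950927734), 0.4030948579311371)
traywalls ((475.1629943847656, -344.49285888671875), (182.02210998535156, 320.1396789550781), 85.00210571289062) [[ 307.77298 -421.2127 ]
 [ 626.6954  -449.10303]
 [ 642.553   -267.773  ]
 [ 323.6306  -239.88269]]
canister ((745.6973266601562, -258.4013671875), (87.84178161621094, 89.4372787475586), 87.81977844238281)
scene new_a ((479.79168701171875, 340.15234375), (95.13300323486328, 56.27144241333008), 12.62303733825683
[... 183 characters left out ...]
625), 88.85432434082031)
normal [0.41478109 0.08748939 0.90570539] tilt 25.08154472593429 az 11.910753049455288 921 [ 0.50288567 -0.16066766  0.18026076]
toprect xy ((500.2257385253906, -162.03997802734375), (210.8490753173828, 60.87407684326172), 11.076912879943848)
jar top ((476.65283203125, -356.3662414550781), (56.580482482910156, 57.10764694213867), 67.66661071777344)
traywalls ((480.40411376953125, -331.628662109375), (222.6242218017578, 320.43719482421875), 84.97467041015625) [[ 311.05087 -428.4784 ]
 [ 630.25635 -456.54742]
 [ 649.7573  -234.77893]
 [ 330.55188 -206.7099 ]]
canister ((749.0491333007812, -260.64996337890625), (89.49322509765625, 87.29126739501953), 56.605873107910156)
```

```bash
cat > plan.py <<'E'
from h import *
az=np.radians(10.8); c,s=np.cos(np.radians(25)),np.sin(np.radians(25))
n=np.array([s*np.cos(az),s*np.sin(az),c]); lx=np.array([-c*np.cos(az),-c*np.sin(az),s]); ly=np.cross(n,lx)
LF=np.array([498.5,-160.5,180.6])-117*lx-84*n
def lane(x,y,z): return LF+x*lx+y*ly+z*n
def tool(zax,yax):
    x=np.cross(yax,zax); return np.stack([x,yax,zax],1)
Rl=tool(-n,ly)
def down(azy):  # tool down, y axis azimuth
    a=np.radians(azy); return tool(np.array([0,0,-1.]),np.array([np.cos(a),np.sin(a),0]))
def delta(Rt,pt):
    st=bot.state(); Rc=R.from_euler('xyz',st["tool_rot"],degrees=True).as_matrix()
    print("t",round(st["time"],2),"rot",R.from_matrix(Rt@Rc.T).as_rotvec().round(3),"slide",(np.array(pt)-st["tool_pos"]*1000).round(1))
E
python3 - <<'E'
from plan import *
print(LF,lane(39,0,68),lane(39,0,190),lane(195,0,68))
st=bot.state();delta(Rl,lane(39,0,190));delta(down(-79.2),[500,350,450])
E
```

```text
[ 567.78865382 -147.28248239   55.02380927] [ 561.2977371  -148.52069097  133.13485099] [ 611.94390581 -138.85941759  243.70440101] [ 422.41802193 -175.01341352  199.06329982]
t 2.1 rot [-0.575  0.063 -2.495] slide [ 354.8 -735.8  -12.6]
t 2.1 rot [-0.    -0.    -2.546] slide [ 242.8 -246.9  193.7]
```

Request:
step_arm(rot=[[0,0,-1],[0,0,-1],[0,0,-1],[0,0,-1],[0,0,-1],[0,0,-1],[0,0,-1],[0,0,-1]], slide=[[200,-200,190],[200,-200,190],[200,-200,190],[200,-200,190],[200,-200,190],[200,-200,190],[200,-200,190],[200,-200,190]], gripper=[100,100,100,100,100,100,100,100])

```text
time: 2.77
tool_pos: [0.4537, 0.3997, 0.4437]
tool_rot: [180.0, -0.0, 99.0]
ft_force: [1.0, 0.7, 0.2]
opening: 0.0853
finger_force: 0.0
```

```bash
python3 -c "
from plan import *
delta(Rl,lane(39,0,190)); print(bot.state()['tool_pos'],bot.state()['q'])"
```

```text
t 2.77 rot [-0.395  0.278 -1.514] slide [ 158.3 -538.6 -200. ]
[0.45366092 0.39971893 0.443694  ] [-59.89809503  12.28751145  18.13083067  71.75806109  -3.83516041
  96.49721946 -33.54352016]
```

Request:
step_arm(rot=[[-0.2,0.14,-0.77],[-0.2,0.14,-0.77],[-0.2,0.14,-0.77],[-0.2,0.14,-0.77],[-0.2,0.14,-0.77],[-0.2,0.14,-0.77],[-0.2,0.14,-0.77],[-0.2,0.14,-0.77]], slide=[[130,-290,-20],[130,-290,-20],[130,-290,-20],[130,-290,-20],[130,-290,-20],[130,-290,-20],[130,-290,-20],[130,-290,-20]], gripper=[100,100,100,100,100,100,100,100])

```text
time: 3.43
tool_pos: [0.584, 0.1069, 0.4213]
tool_rot: [-174.8, 12.8, 55.2]
ft_force: [1.0, -0.9, -0.1]
opening: 0.0853
finger_force: 0.0
```

```bash
python3 -c "
from plan import *
delta(Rl,lane(39,0,190)); print(bot.state()['tool_pos'],bot.state()['q'])"
```

```text
t 3.43 rot [-0.192  0.134 -0.742] slide [  27.9 -245.8 -177.6]
[0.58401813 0.10690984 0.42132198] [-39.17329789  21.90999937  33.53517732  66.12889565  -6.04931522
 107.77385319 -42.89936839]
```

Request:
step_arm(rot=[[-0.192,0.134,-0.742],[-0.192,0.134,-0.742],[-0.192,0.134,-0.742],[-0.192,0.134,-0.742],[-0.192,0.134,-0.742],[-0.192,0.134,-0.742],[-0.192,0.134,-0.742],[-0.192,0.134,-0.742]], slide=[[28,-246,-178],[28,-246,-178],[28,-246,-178],[28,-246,-178],[28,-246,-178],[28,-246,-178],[28,-246,-178],[28,-246,-178]], gripper=[100,100,100,100,100,100,100,100])

```text
time: 4.1
tool_pos: [0.6088, -0.1406, 0.24]
tool_rot: [-180.0, 25.2, 10.8]
ft_force: [-0.5, 0.1, 0.1]
opening: 0.0852
finger_force: 0.0
```

```bash
python3 -c "
from plan import *
delta(Rl,lane(39,0,190)); print(bot.state()['q']); p=snap('wrist'); print(p['hand_eye']);save(p,'w1'); W=cloud(p).reshape(-1,3); W=W[~np.isnan(W[:,0])]*1000
L=(W-LF)@np.stack([lx,ly,n],1); 
i=(abs(L[:,2]-84)<8)&(abs(L[:,1])<60)&(L[:,0]>-60)&(L[:,0]<270); Q=L[i]
print(len(Q),np.percentile(Q,[1,50,99],axis=0).round(1)); A=np.c_[Q[:,:2],np.ones(len(Q))]; print(np.linalg.lstsq(A,Q[:,2],rcond=None)[0]); print(cv2.minAreaRect(Q[:,:2].astype(np.float32)))"
```

```text
t 4.1 rot [ 0.    -0.003  0.001] slide [3.1 1.8 3.7]
[-19.89852797  39.02892899  42.99699206  70.75667941 -12.7008067
 101.19941162 -58.16570673]
[[-1.05239327e-04 -9.66094769e-01 -2.58187697e-01  6.55878097e-02]
 [ 9.99999953e-01 -1.75794825e-04  2.50186742e-04 -8.71781397e-04]
 [-2.87092164e-04 -2.58187659e-01  9.66094742e-01 -1.17145138e-01]
 [ 0.00000000e+00  0.00000000e+00  0.00000000e+00  1.00000000e+00]]
13783 [[-1.000e-01 -2.920e+01  8.180e+01]
 [ 6.520e+01 -1.800e+00  8.360e+01]
 [ 1.488e+02  2.540e+01  8.510e+01]]
[8.66641768e-04 1.03927268e-03 8.34912530e+01]
((76.93575286865234, -1.9008121490478516), (154.79794311523438, 56.1616325378418), 0.04652804881334305)
```

View pics/w1.png

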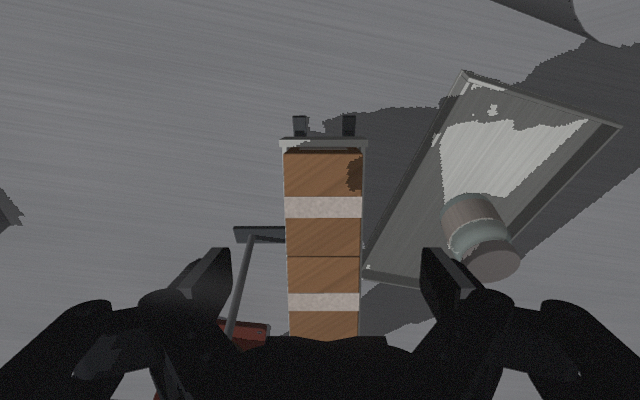

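The wrist view shows lane_1's top at pixel (323,200) and lane_2 below it, centred between the open fingers. The jar at (480,235) is well clear. Cartons measure y -1.8 mm and height 83.5 mm in the lane frame, so I'm descending along the lane normal.

Request:
step_arm(rot=[[0,-0.002,0],[0,-0.002,0],[0,-0.002,0],[0,-0.002,0],[0,-0.002,0],[0,-0.002,0],[0,-0.002,0],[0,-0.002,0]], slide=[[-12,-1,-26],[-25,-3,-55],[-38,-5.5,-82],[-51,-7.8,-110.5],[-51,-7.8,-110.5],[-51,-7.8,-110.5],[-51,-7.8,-110.5],[-51,-7.8,-110.5]], gripper=[100,100,100,100,100,50,40,40], grip_force=40)

```text
time: 4.82
tool_pos: [0.5619, -0.1428, 0.1361]
tool_rot: [-180.0, 24.5, 11.3]
ft_force: [1.5, -0.6, 5.0]
opening: 0.0554
finger_force: 43.2
```

Request:
step_arm(rot=[[0,0,0],[0,0,0],[0,0,0],[0,0,0]], slide=[[0,0,0],[0,0,0],[0,0,0],[0,0,0]], gripper=[30,20,20,20])

```text
time: 5.15
tool_pos: [0.5619, -0.1428, 0.136]
tool_rot: [-180.0, 24.5, 11.3]
ft_force: [3.5, 0.2, 7.5]
opening: 0.0557
finger_force: 43.6
```

```bash
python3 -c "
from plan import *
delta(Rl,lane(39,-1.8,68)); s=bot.state(); print(s['opening'],s['finger_force'],(s['tool_pos']*1000-LF)@np.stack([lx,ly,n],1))"
```

```text
t 5.15 rot [-0.002  0.009 -0.008] slide [-1.  -4.  -2.9]
0.05565100066022866 43.626312017440796 [38.68663677 -5.50034409 71.33859965]
```

Request:
step_arm(rot=[[0,0,0],[0,0,0],[0,0,0],[0,0,0],[0,0,0],[0,0,0]], slide=[[12,2,27],[25,5,54],[37,7,82],[50,10,109],[62,12,136],[62,12,136]], gripper=[20,20,20,20,20,20])

```text
time: 5.65
tool_pos: [0.6252, -0.13, 0.2755]
tool_rot: [180.0, 24.2, 11.4]
ft_force: [1.1, -0.5, -2.7]
opening: 0.0555
finger_force: 45.6
```

```bash
python3 -c "
from plan import *
delta(down(-95),[575,-353,180]); s=bot.state(); print(s['tool_pos'],s['opening'],s['finger_force'])
p=snap('top');save(p,'t3',(150,80,510,300),2.2)"
```

```text
t 5.65 rot [ 0.024 -0.424 -0.282] slide [ -50.2 -223.   -95.5]
[ 0.62524812 -0.13003987  0.27553155] 0.055520756849352725 45.637385845184326
```

View pics/t3.png

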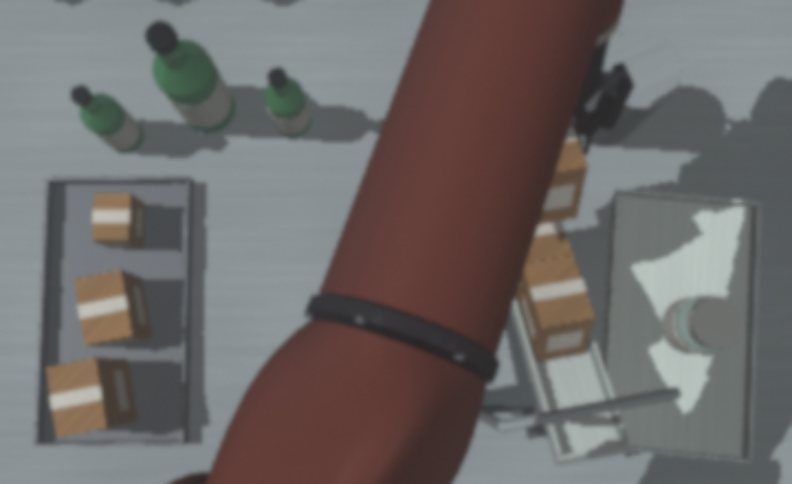

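The top view shows lane_1 held at about (565,180), and lane_2 and lane_3 slid down to the front, with the lane's upper part free at (575,400). Next, the carton goes to the tray.

Request:
step_arm(rot=[[0.024,-0.424,-0.282],[0.024,-0.424,-0.282],[0.024,-0.424,-0.282],[0.024,-0.424,-0.282],[0.024,-0.424,-0.282],[0.024,-0.424,-0.282],[0.024,-0.424,-0.282],[0.024,-0.424,-0.282]], slide=[[-8,-36,0],[-17,-73,-10],[-25,-110,-20],[-33,-147,-40],[-42,-185,-65],[-50,-223,-95],[-50,-223,-95],[-50,-223,-95]], gripper=[20,20,20,20,20,20,20,20])

```text
time: 6.37
tool_pos: [0.5676, -0.3564, 0.1714]
tool_rot: [-179.8, 0.8, -5.5]
ft_force: [0.0, 0.3, -2.2]
opening: 0.0555
finger_force: 45.4
```

```bash
python3 -c "
from plan import *
delta(down(-95),[575,-353,75.5]); s=bot.state(); print(s['tool_pos'],s['q'])
p=snap('wrist');W=cloud(p).reshape(-1,3);W=W[~np.isnan(W[:,0])]*1000
i=(abs(W[:,0]-560)<75)&(abs(W[:,1]+353)<75);Q=W[i]; print(np.histogram(Q[:,2],bins=[-10,0,8,20,60,90,105,115,170,200]))
i=(W[:,2]>88)&(W[:,2]<97)&(W[:,0]<540)&(W[:,1]<-290);print(len(W[i]),W[i].min(0),W[i].max(0)) if i.any() else 0"
```

```text
t 6.37 rot [-0.005 -0.013  0.008] slide [  7.4   3.4 -95.9]
[ 0.56763192 -0.35643667  0.17135654] [ -4.72262912  31.31734319  46.8290419   87.86355277 -23.26840587
  71.84199234 -49.91216922]
(array([  227,  9287,     0,   597,     0,    90,   234,  2886, 26019]), array([-10,   0,   8,  20,  60,  90, 105, 115, 170, 200]))
```

Request:
step_arm(rot=[[0,0,0],[0,0,0],[0,0,0],[0,0,0],[0,0,0]], slide=[[0,0,-25],[0,0,-50],[0,0,-75],[0,0,-75],[0,0,-75]], gripper=[20,20,20,20,20])

```text
time: 6.83
tool_pos: [0.5723, -0.3515, 0.0992]
tool_rot: [-179.7, 0.6, -5.0]
ft_force: [0.7, 0.3, -3.1]
opening: 0.0557
finger_force: 45.4
```

```bash
python3 -c "
from plan import *
delta(down(-95),[575,-353,75.5]); s=bot.state(); print(s['tool_pos'],s['ft_force'])
p=snap('top');W=cloud(p).reshape(-1,3);W=W[~np.isnan(W[:,0])]*1000
p=snap('scene');save(p,'s3',(190,90,390,240),4)"
```

```text
t 6.83 rot [-0.006 -0.009 -0.   ] slide [  2.7  -1.5 -23.7]
[ 0.57233949 -0.35145012  0.09923758] [ 0.65146694  0.25055591 -3.07144064]
```

View pics/s3.png

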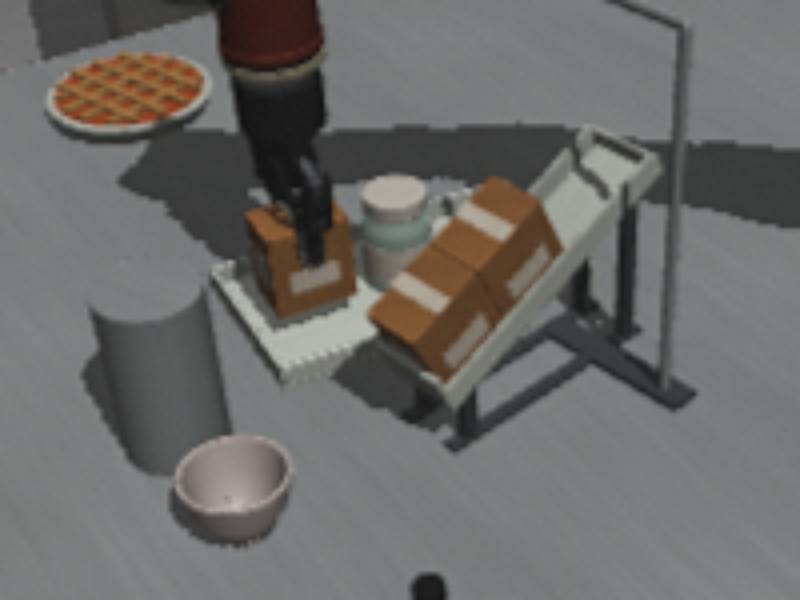

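The carton is held upright over the tray at about (300,260), clear of the jar at (395,215). Both lane cartons stand at the front stop. I'll lower it to contact.

Request:
step_arm(rot=[[-0.005,-0.009,0],[-0.005,-0.009,0],[-0.005,-0.009,0],[-0.005,-0.009,0],[-0.005,-0.009,0]], slide=[[0,0,-10],[0,0,-18],[0,0,-22],[0,0,-22],[0,0,-22]], gripper=[20,20,20,20,20])

```text
time: 7.35
tool_pos: [0.5721, -0.3535, 0.0781]
tool_rot: [180.0, -0.1, -5.1]
ft_force: [-0.3, 0.0, -3.3]
opening: 0.0558
finger_force: 45.7
```

Request:
step_arm(rot=[[0,0,0],[0,0,0],[0,0,0]], slide=[[0,0,-1.5],[0,0,-3],[0,0,-3]], gripper=[20,20,20])

```text
time: 7.6
tool_pos: [0.5722, -0.3539, 0.0755]
tool_rot: [179.9, -0.2, -5.1]
ft_force: [-0.8, 0.0, 1.7]
opening: 0.0555
finger_force: 46.0
```

Request:
step_arm(rot=[[0,0,0],[0,0,0],[0,0,0],[0,0,0],[0,0,0],[0,0,0],[0,0,0],[0,0,0]], slide=[[0,0,0],[0,0,0],[0,0,0],[0,0,0],[0,0,15],[0,0,50],[0,0,90],[0,0,130]], gripper=[75,90,95,95,95,95,95,100])

```text
time: 8.27
tool_pos: [0.5712, -0.3535, 0.207]
tool_rot: [179.9, -0.0, -5.1]
ft_force: [1.4, -0.7, -0.1]
opening: 0.0855
finger_force: 0.0
```

```bash
python3 -c "
from plan import *
s=bot.state(); print(s['tool_pos'],s['opening'],s['q'])
p=snap('wrist');W=cloud(p).reshape(-1,3);W=W[~np.isnan(W[:,0])]*1000
i=(abs(W[:,2]-88)<6)&(W[:,0]>525);Q=W[i];print(Q.mean(0),cv2.minAreaRect(Q[:,:2].astype(np.float32)))
delta(down(-77.5),[483,342,190]);
print(n@[0,0,1],down(-77.5))"
```

```text
[ 0.57123954 -0.35352293  0.20698196] 0.08546956349040238 [ -5.8015665   29.31938911  47.83887006  86.11375926 -22.12732623
  74.33465036 -50.78232249]
[ 579.5530654  -318.1262101    87.62779521] ((622.7527465820312, -268.56488037109375), (190.5323944091797, 228.8430938720703), 1.7418172359466553)
t 8.32 rot [0.004 0.012 0.308] slide [-90.7 698.1 -26.3]
0.9063077870366499 [[ 0.97629601  0.21643961  0.        ]
 [ 0.21643961 -0.97629601  0.        ]
 [ 0.          0.         -1.        ]]
```

Request:
step_arm(rot=[[0,0,0.1],[0,0,0.1],[0,0,0.1],[0,0,0.1],[0,0,0.1],[0,0,0.1],[0,0,0.1],[0,0,0.1]], slide=[[0,0,40],[0,20,75],[0,50,105],[0,80,130],[0,115,150],[0,150,165],[0,190,170],[0,230,170]], gripper=[100,100,100,100,100,100,100,100])

```text
time: 8.98
tool_pos: [0.5717, -0.123, 0.3775]
tool_rot: [180.0, -0.3, 0.5]
ft_force: [2.1, 1.0, 0.5]
opening: 0.0853
finger_force: 0.0
```

Request:
step_arm(rot=[[0,0,0.1],[0,0,0.2],[0,0,0.2],[0,0,0.2],[0,0,0.2],[0,0,0.2],[0,0,0.2],[0,0,0.2]], slide=[[-5,40,0],[-20,80,0],[-30,120,0],[-40,160,0],[-50,200,0],[-60,240,0],[-75,280,-10],[-88,320,-20]], gripper=[100,100,100,100,100,100,100,100])

```text
time: 9.65
tool_pos: [0.4843, 0.1942, 0.3569]
tool_rot: [-180.0, -0.2, 12.0]
ft_force: [0.8, 0.0, 0.1]
opening: 0.0852
finger_force: 0.0
```

```bash
python3 -c "
from plan import *
s=bot.state(); print(s['tool_pos'],s['q'],s['tool_rot'])
delta(down(-77.3),[484,344,190])"
```

```text
[0.48426703 0.19422595 0.35689807] [ -55.42000318    0.90755327   29.35366213   93.68702879   -0.41760031
   85.28695449 -104.00033861] [-179.97081629   -0.23502373   12.03646726]
t 9.65 rot [-0.001  0.004  0.012] slide [  -0.3  149.8 -166.9]
```

Request:
step_arm(rot=[[0,0.004,0.012],[0,0.004,0.012],[0,0.004,0.012],[0,0.004,0.012],[0,0.004,0.012],[0,0.004,0.012],[0,0.004,0.012]], slide=[[0,40,0],[0,75,-20],[0,105,-50],[0,130,-85],[0,150,-120],[0,150,-145],[0,150,-145]], gripper=[100,100,100,100,100,100,100])

```text
time: 10.23
tool_pos: [0.4823, 0.3425, 0.2054]
tool_rot: [179.7, 0.5, 12.9]
ft_force: [-0.6, 0.3, -0.8]
opening: 0.0853
finger_force: 0.0
```

```bash
python3 -c "
from plan import *
p=snap('wrist');s=p['_s']; print(s['tool_pos'],s['tool_rot'],s['q']);W=cloud(p).reshape(-1,3);W=W[~np.isnan(W[:,0])]*1000
i=(abs(W[:,2]-88)<4)&(abs(W[:,0]-484)<60)&(abs(W[:,1]-344)<60);Q=W[i];r=cv2.minAreaRect(Q[:,:2].astype(np.float32));print(len(Q),Q[:,2].mean(),r)
save(p,'w4')"
```

```text
[0.48227382 0.34249568 0.20540692] [179.74038724   0.52918997  12.8827249 ] [ -60.1280825    15.11207435   24.41130132   96.83208326   -6.55309408
   70.06565264 -111.27636785]
7133 87.54936332286826 ((475.60223388671875, 343.53521728515625), (97.420654296875, 56.29683303833008), 12.556915283203125)
```

View pics/w4.png

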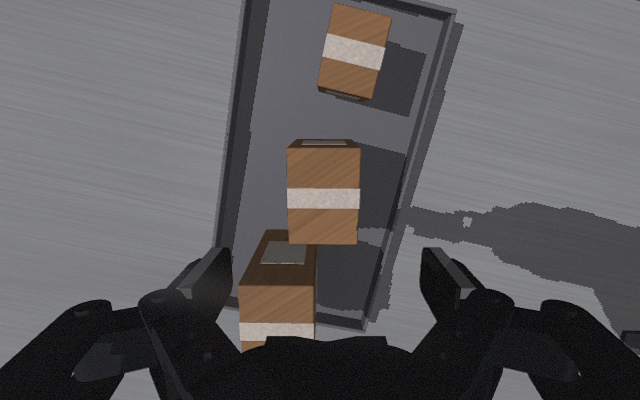

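The middle carton (top at pixel (323,195), height 87.5 mm) is centred between the fingers. The tall one is at (275,300) and the small one at (355,50), both clear. I'm descending.

Request:
step_arm(rot=[[0,-0.006,0],[0,-0.006,0],[0,-0.006,0],[0,-0.006,0],[0,-0.006,0],[0,-0.006,0],[0,-0.006,0]], slide=[[1,1,-35],[2,2,-70],[2,2,-100],[2,2,-125],[2,2,-134],[2,2,-134],[2,2,-134]], gripper=[100,100,100,100,100,100,100])

```text
time: 10.87
tool_pos: [0.4885, 0.3452, 0.0791]
tool_rot: [180.0, -0.3, 12.7]
ft_force: [0.5, 0.1, 0.9]
opening: 0.0857
finger_force: 0.0
```

Request:
step_arm(rot=[[0,0,0],[0,0,0],[0,0,0],[0,0,0],[0,0,0]], slide=[[0,0,0],[0,0,0],[0,0,0],[0,0,0],[0,0,0]], gripper=[60,30,20,20,20])

```text
time: 11.28
tool_pos: [0.488, 0.3457, 0.0785]
tool_rot: [-180.0, -0.3, 12.8]
ft_force: [-0.1, -1.2, 7.3]
opening: 0.0555
finger_force: 41.6
```

```bash
python3 -c "
from plan import *
s=bot.state(); print(s['tool_pos'],s['tool_rot'],s['opening'],s['q'])
delta(Rl,lane(150,-1.8,200))"
```

```text
[0.48796871 0.34565179 0.07853846] [-179.97831351   -0.34632704   12.76823156] 0.05546331536975877 [ -58.31983841   22.77714418   22.82103078  103.55003603  -10.35961841
   55.40569085 -108.46973138]
t 11.28 rot [-0.091  0.433 -0.034] slide [  29.  -500.8  221.1]
```

Request:
step_arm(rot=[[0,0,0],[0,0,0],[0,0,0],[0,0,0],[0,0,0],[0,0,0],[0,0,0],[0,0,0]], slide=[[0,0,25],[0,0,60],[0,0,95],[0,0,135],[10,-10,175],[20,-25,210],[32,-50,240],[45,-80,260]], gripper=[20,20,20,20,20,20,20,20])

```text
time: 11.95
tool_pos: [0.5322, 0.2658, 0.3405]
tool_rot: [-179.9, -0.4, 12.9]
ft_force: [1.2, 0.4, -2.5]
opening: 0.0555
finger_force: 44.9
```

```bash
python3 -c "
from plan import *
s=bot.state(); print(s['tool_pos'],s['opening'],lane(100,-1.8,210))
delta(Rl,lane(100,-1.8,210))"
```

```text
[0.53215367 0.26578751 0.34049788] 0.05553410450472532 [ 565.6037404  -145.86681904  287.61027072]
t 11.95 rot [-0.092  0.434 -0.037] slide [  33.5 -411.7  -52.9]
```

Request:
step_arm(rot=[[-0.01,0.06,0],[-0.02,0.12,-0.01],[-0.04,0.2,-0.02],[-0.055,0.26,-0.025],[-0.07,0.33,-0.03],[-0.08,0.38,-0.035],[-0.092,0.434,-0.037],[-0.092,0.434,-0.037]], slide=[[15,-38,0],[30,-76,0],[42,-114,0],[50,-154,0],[55,-194,0],[55,-234,0],[55,-274,0],[52,-314,0]], gripper=[20,20,20,20,20,20,20,20])

```text
time: 12.62
tool_pos: [0.5844, -0.0501, 0.3346]
tool_rot: [179.8, 25.6, 10.7]
ft_force: [1.4, 0.6, -3.5]
opening: 0.0553
finger_force: 44.8
```

Request:
step_arm(rot=[[0,0,0],[0,0,0],[0,0,0],[0,0,0],[0,0,0],[0,0,0]], slide=[[-5,-35,-10],[-10,-65,-25],[-16,-90,-45],[-18,-98,-53],[-18,-98,-53],[-18,-98,-53]], gripper=[20,20,20,20,20,20])

```text
time: 13.12
tool_pos: [0.566, -0.1464, 0.2837]
tool_rot: [179.9, 25.2, 10.6]
ft_force: [1.0, 0.5, -3.8]
opening: 0.0552
finger_force: 44.6
```

```bash
python3 -c "
from plan import *
p=snap('wrist');s=p['_s'];B=np.stack([lx,ly,n],1); print(s['q'],(s['tool_pos']*1000-LF)@B,s['opening'])
delta(Rl,lane(100,-1.8,210));delta(Rl,lane(196,-1.8,180))
W=cloud(p).reshape(-1,3);W=W[~np.isnan(W[:,0])]*1000;L=(W-LF)@B
i=(abs(L[:,2]-84)<8)&(abs(L[:,1])<50)&(L[:,0]>-60)&(L[:,0]<240);Q=L[i];print(len(Q),cv2.minAreaRect(Q[:,:2].astype(np.float32)) if len(Q) else 0)
for h,t in((22,5),(39,5)):
  i=(abs(L[:,2]-h)<t)&(abs(L[:,1])<70)&(L[:,0]>-30)&(L[:,0]<280);print(h,i.sum(),np.percentile(L[i],[1,99],axis=0) if i.any() else 0)
# held carton face
T=R.from_euler('xyz',s['tool_rot'],degrees=True).as_matrix();C=(W-s['tool_pos']*1000)@T
i=(C[:,2]>5)&(C[:,2]<90)&(abs(C[:,1])<35)&(abs(C[:,0])<60);print('held',i.sum(),np.percentile(C[i],[2,50,98],axis=0).round(1) if i.any() else 0)
save(p,'w5')
p=snap('scene');save(p,'s5',(220,60,400,220),3.7)
W=cloud(p).reshape(-1,3);W=W[~np.isnan(W[:,0])]*1000;L=(W-LF)@B
i=(abs(L[:,2]-84)<4)&(abs(L[:,1])<45)&(L[:,0]>-60)&(L[:,0]<260);Q=L[i];print(len(Q),cv2.minAreaRect(Q[:,:2].astype(np.float32)),Q[:,2].mean())
i=(abs(L[:,2])<6)&(abs(L[:,1])<50)&(L[:,0]>165)&(L[:,0]<260);Q=L[i];print('floor',len(Q),Q[:,2].mean(),np.percentile(Q,[1,50,99],axis=0))
"
```

```text
[-18.5461135   30.88529856  37.89715504  74.75263089  -6.30612541
 102.52906978 -60.6473774 ] [ 98.07279391  -1.24597078 206.61470783] 0.05523657695104122
t 13.17 rot [ 0.003 -0.002  0.001] slide [-1.  -0.3  3.5]
t 13.17 rot [ 0.003 -0.002  0.001] slide [-98.9 -19.   16.8]
7356 ((35.00443649291992, -2.713409423828125), (56.06449890136719, 69.98910522460938), 89.98332214355469)
22 361 [[ -0.24382686 -38.91640527  19.99935832]
 [ 79.04897656  35.09786705  23.35507599]]
39 80 [[ -6.4790966  -38.73099494  35.91013103]
 [ -0.21025914  34.49090237  40.07327555]]
held 2936 [[ 11.4 -27.8   5.7]
 [ 36.4  -0.7  26.2]
 [ 36.9  26.2  70.9]]
588 ((77.12017059326172, 0.7327365875244141), (59.64133834838867, 156.786865234375), 89.22346496582031) 85.16195942533606
floor 314 1.8661848432012114 [[170.0367399  -34.68822389  -3.50894372]
 [217.66258823   6.42174068   1.83035666]
 [258.20287525  37.41705722   5.82522466]]
```

View pics/s5.png

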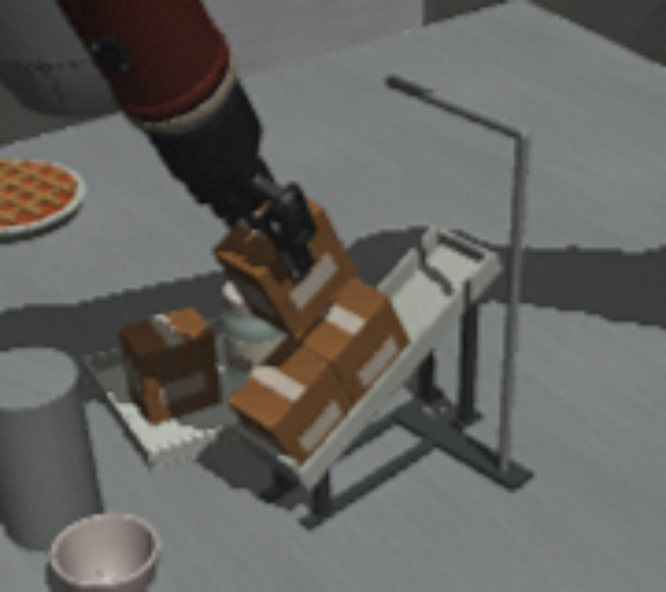

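The scene view shows the held carton at (285,265), tilted square to the lane above the two lane cartons. The lane floor behind them is free at (415,295) and the bar, (390,80) to (520,135), is clear. The oldest stands in the tray at (170,365). Next I'll move up-lane.

Request:
step_arm(rot=[[0.003,-0.002,0],[0.003,-0.002,0],[0.003,-0.002,0],[0.003,-0.002,0],[0.003,-0.002,0],[0.003,-0.002,0],[0.003,-0.002,0]], slide=[[-20,-4,6],[-40,-8,11],[-60,-12,17],[-80,-15,22],[-95,-18,26],[-95,-18,26],[-95,-18,26]], gripper=[20,20,20,20,20,20,20])

```text
time: 13.8
tool_pos: [0.4716, -0.164, 0.3108]
tool_rot: [180.0, 24.9, 10.8]
ft_force: [0.8, 1.0, -2.9]
opening: 0.0553
finger_force: 44.8
```

```bash
cat > chk.py <<'E'
from plan import *
B=np.stack([lx,ly,n],1)
s=bot.state(); print(s['q'].round(1),(s['tool_pos']*1000-LF)@B,s['ft_force'].round(1))
def to(x,y,z): delta(Rl,lane(x,y,z))
E
python3 -c "
from chk import *
to(195,-1.5,78)
p=snap('scene');save(p,'s6',(220,40,400,220),3.3)"
```

```text
[-2.260e+01  1.830e+01  4.000e+01  8.710e+01  1.000e-01  1.008e+02
 -6.110e+01] [196.56962955  -1.57866641 190.51129406] [ 0.8  1.  -2.9]
t 13.8 rot [-0.     0.002  0.001] slide [ -45.3   -8.7 -102.6]
```

View pics/s6.png

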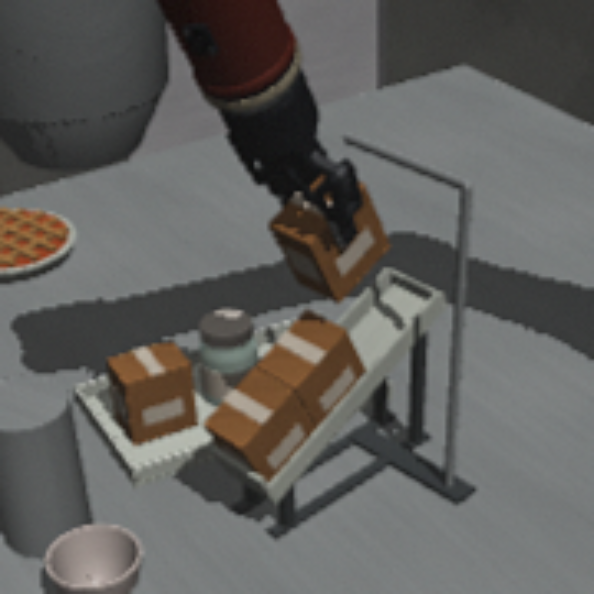

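The held carton is at (335,240) over the free lane, clear of the bar (350,140) to (465,190). I'm descending along the normal.

Request:
step_arm(rot=[[0,0,0],[0,0,0],[0,0,0],[0,0,0],[0,0,0],[0,0,0],[0,0,0],[0,0,0]], slide=[[-8,-1.5,-18],[-16,-3,-36],[-24,-4.5,-54],[-32,-6,-70],[-38,-7.3,-83],[-43,-8.2,-94],[-43,-8.2,-94],[-43,-8.2,-94]], gripper=[20,20,20,20,20,20,20,20])

```text
time: 14.52
tool_pos: [0.4285, -0.1728, 0.2156]
tool_rot: [180.0, 25.1, 10.7]
ft_force: [1.1, 0.4, -2.6]
opening: 0.0556
finger_force: 44.7
```

```bash
python3 -c "
from chk import *
to(195,-1.5,75)"
```

```text
[-22.8  17.2  39.6  99.9   0.8  89.1 -61.8] [196.18937114  -1.01114842  85.64787279] [ 1.1  0.4 -2.6]
t 14.52 rot [ 0.001 -0.002  0.002] slide [ -3.5  -0.2 -10.2]
```

Request:
step_arm(rot=[[0,0,0],[0,0,0],[0,0,0],[0,0,0],[0,0,0]], slide=[[-1.5,0,-4],[-3,-0.3,-8],[-4,-0.5,-10],[-4,-0.5,-10],[-4,-0.5,-10]], gripper=[20,20,20,20,20])

```text
time: 14.93
tool_pos: [0.4241, -0.1737, 0.2057]
tool_rot: [180.0, 25.0, 10.7]
ft_force: [0.2, 0.4, -3.1]
opening: 0.0554
finger_force: 45.0
```

```bash
python3 -c "
from chk import *
to(195,-1.5,74)"
```

```text
[-22.8  17.2  39.6 101.1   0.8  87.8 -61.8] [196.083474    -0.94189596  74.80313071] [ 0.2  0.4 -3.1]
t 14.93 rot [ 0.001 -0.001  0.002] slide [ 0.5  0.7 -1.2]
```

Request:
step_arm(rot=[[0,0,0],[0,0,0],[0,0,0]], slide=[[0.2,0.2,-1.5],[0.2,0.2,-2.5],[0.2,0.2,-2.5]], gripper=[20,20,20])

```text
time: 15.18
tool_pos: [0.4258, -0.1736, 0.2046]
tool_rot: [179.9, 24.9, 10.7]
ft_force: [4.5, 0.7, 10.2]
opening: 0.0553
finger_force: 46.4
```

```bash
python3 -c "
from chk import *"
```

```text
[-22.7  17.3  39.6 101.1   0.7  87.6 -61.8] [194.07205946  -0.74008349  74.49646558] [ 4.5  0.7 10.2]
```

Firm contact along the lane normal, so I'm releasing and backing off along the normal.

Request:
step_arm(rot=[[0,0,0],[0,0,0],[0,0,0],[0,0,0],[0,0,0],[0,0,0],[0,0,0],[0,0,0]], slide=[[0,0,1],[0,0,1],[0,0,1],[0,0,1],[5,1,11],[17,3,37],[31,6,68],[46,9,100]], gripper=[70,90,95,95,95,95,95,95])

```text
time: 15.85
tool_pos: [0.4703, -0.1642, 0.3047]
tool_rot: [180.0, 25.1, 10.7]
ft_force: [1.2, -1.2, -0.2]
opening: 0.0811
finger_force: 0.0
```

Request:
step_arm(rot=[[0,0,0],[0,0,0],[0,0,0],[0,0,0],[0,0,0],[0,0,0],[0,0,0]], slide=[[20,3,15],[55,5,30],[90,10,45],[125,20,60],[150,40,80],[160,70,100],[160,100,100]], gripper=[95,95,95,95,95,95,95])

```text
time: 16.43
tool_pos: [0.6312, -0.0653, 0.4013]
tool_rot: [179.6, 24.5, 10.4]
ft_force: [0.0, -0.3, 0.0]
opening: 0.0812
finger_force: 0.0
```

```bash
python3 -c "
from chk import *
p=snap('scene');save(p,'s7',(210,60,500,350),2)
W=cloud(p).reshape(-1,3);W=W[~np.isnan(W[:,0])]*1000;L=(W-LF)@B
i=(abs(L[:,2]-84)<4)&(abs(L[:,1])<45)&(L[:,0]>-60)&(L[:,0]<270);Q=L[i];print(len(Q),cv2.minAreaRect(Q[:,:2].astype(np.float32)),Q[:,2].mean())
for a in range(0,240,39):
  j=(Q[:,0]>a)&(Q[:,0]<a+39);print(a,j.sum(),Q[j,2].mean().round(1))"
```

```text
[-13.2  35.1  25.8  50.9  -6.1 119.7 -70.1] [ 75.9767839  -68.6718103  346.66131009] [ 0.  -0.3  0. ]
961 ((116.0186767578125, 1.5139598846435547), (234.28170776367188, 60.203033447265625), 0.559351921081543) 85.21849538088213
0 166 85.1
39 167 85.4
78 163 85.2
117 155 85.2
156 162 85.2
195 142 85.3
234 0 nan<string>:7: RuntimeWarning: Mean of empty slice.
  ret = ret.dtype.type(ret / rcount)
```

View pics/s7.png

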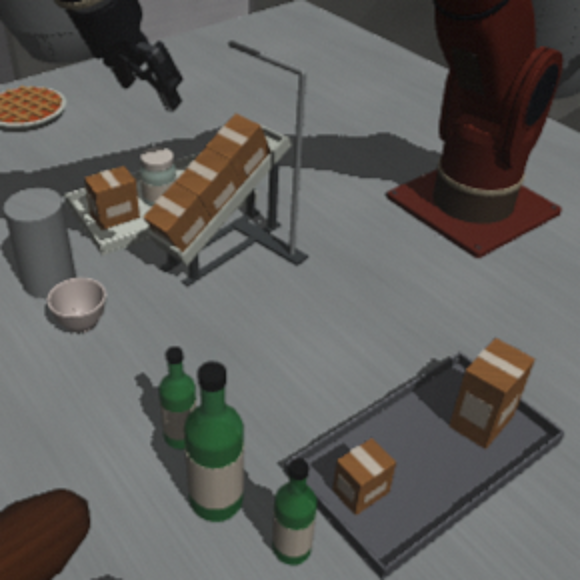

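The final view shows three cartons flush in the lane at (175,215), (205,180) and (240,145). The oldest is upright in the tray at (112,195), the other two delivered cartons are in place and the hand is clear. Joint 6 sits close to its limit, so I'm relaxing the tilt before handing in.

Request:
step_arm(rot=[[0,-0.1,0],[0,-0.2,0],[0,-0.3,0],[0,-0.3,0],[0,-0.3,0]], slide=[[0,0,0],[0,0,0],[0,0,0],[0,0,0],[0,0,0]], gripper=[95,95,95,95,95])

```text
time: 16.9
tool_pos: [0.6269, -0.0647, 0.4019]
tool_rot: [176.8, 7.9, 9.8]
ft_force: [0.6, 0.7, 0.0]
opening: 0.0813
finger_force: 0.0
```

```bash
python3 -c "
from chk import *
print(s['qvel'].round(1)); print(bot.close_job())"
```

```text
[-18.6  21.2  26.6  67.3  -4.  100.2 -73.5] [ 79.9052925  -70.03652281 345.45264063] [0.6 0.7 0. ]
[ 0.6  3.8 -0.8 -2.7 -0.5  1.6  0.4]
the job is handed in; nothing more can be done
None
```

The job is handed in at about 17 s: the oldest carton stands upright in the aluminium tray beside the jar, and the same-size delivered carton stands square in the lane behind the other two; while I was backing away at the end, joint 6 read 119.7° against its 119.75° limit before I moved it back.

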